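Mount the record-cleaning roller on its spindle stand

TASK

Pull the tray open and take out the orange adapter; slide it, flange down, onto the stand's upright spindle until it sits on the base. Then mount the black roller over the adapter until it rests on the orange flange, standing upright. Lower each piece rather than let it drop, let go of everything, and leave the cup and coaster where they are; the tray may stay open.

Things in the scene. Friction and masses are not known exactly. Their poses are not given: they have to be found in the camera images.
- unit: Grey steel tray housing fixed to the work surface, 240 (x) x 176 (y) x 58 mm high, with a clear plastic roof 4 mm thick (underside 54 mm up). Origin: middle of the lower front edge of the housing. Its front faces its own -x; the tray comes out along its own -x. Its position and yaw vary.
- tray (a joint): How far the tray is pulled out of the housing, in m: 0 shut, 0.13 at its stop. It starts 0 to 20 mm open, slides with about 1.5 N of friction and stays where it is left. Steel tray, 156 mm wide (y), floor top 9 mm above the work surface, rims 27 to 29 mm above it. The compartment that holds the adapter runs from the front wall 117 mm back to a divider.
- pull_top (a point): Middle of the top edge of the tray's upright dark pull tab, 55 mm above the work surface; moves with the tray. The tab is a plate 8 mm thick (housing's x) and 50 mm wide (its y), 46 mm clear of the tray's front wall; a stalk 24 mm wide, its top 15 mm above the work surface, joins them.
- adapter: Orange plastic adapter, one piece, about 40 g: flange 60 mm in diameter, 4 mm thick, and on it a round hub 30 mm in diameter up to 34 mm total height (top 3 mm tapered); 13 mm bore right through. Origin: centre of the flange's underside, z up. Starts flange down on the tray floor under the clear roof, 37 to 60 mm behind the front wall, near mid-width; rides with the tray if pulled under 0.15 m/s.
- stand: Heavy round dark steel stand, fixed: base 110 mm in diameter and 18 mm high, carrying an upright steel spindle 10 mm in diameter and 60 mm long (tip tapered over its top 6 mm). Origin: centre of the base's underside. Its place varies and may be exchanged with the roller's.
- spindle_foot (a point): Point on the spindle's axis at the top face of the stand's base, 18 mm above the work surface; z up. The seated adapter has its origin here; the seated roller has its origin 4 mm above here.
- spindle_tip (a point): Tip of the spindle, 78 mm above the work surface.
- roller: Black silicone roller, a plain tube standing on end: outer diameter 56 mm, bore 33.6 mm right through, 75 mm tall, about 0.2 kg. Origin: centre of its lower end, z up along the bore. It starts standing on the work surface.
- cup: Bystander: stainless steel cup, 72 mm in diameter, 85 mm tall. Origin: centre of its underside. Leave it alone.
- coaster: Bystander: round glass coaster, 96 mm in diameter, 7 mm thick. Origin: centre of its underside. Leave it alone.
Things that resemble listed ones, but are neither listed nor needed, are in the scene too. Several things have the shape of the stand; the one meant has the colours described above.

How it is judged:
On the way, in this order (a step that is already met when the one before it is completed fails the run):
1. The tray is pulled out by more than 60 mm (value of joint tray above 0.06 m), for 0.1 s.
2. The adapter sits on the stand's base, around the spindle, before the roller (horizontal distance between adapter and spindle_foot below 0.003 m and z of adapter in the frame of spindle_foot below 0.003 m and angle between adapter's own z axis and vertical below 0.06 rad), for 0.2 s.
3. The roller sits over the adapter's hub on its flange (horizontal distance between roller and spindle_foot below 0.005 m and z of roller in the frame of spindle_foot below 0.0075 m and angle between roller's own z axis and vertical below 0.06 rad), for 0.2 s.
At the end, for the whole second after the job is handed in: Adapter flange down on the stand's base around the spindle (3 mm in height and sideways, tilt under 0.06 rad); roller over its hub, lower end under 7.5 mm above the base's top, 5 mm sideways, tilt under 0.06 rad; both at rest and released; tray anywhere (all of step 2 and all of step 3 and contact force between the fingers and adapter below 0.1 N and contact force between the fingers and roller below 0.1 N and linear speed of each of adapter, roller below 0.02 m/s); the robot touches nothing.
It fails at once if the adapter is dropped at the stand (moves faster than 0.5 m/s there, out of the fingers) (horizontal distance between adapter and spindle_foot below 0.03 m and linear speed of adapter above 0.5 m/s and contact force between the fingers and adapter below 0.1 N).
It fails at once if the roller is dropped at the stand (moves faster than 0.5 m/s there, out of the fingers) (horizontal distance between roller and spindle_foot below 0.03 m and linear speed of roller above 0.5 m/s and contact force between the fingers and roller below 0.1 N).
It fails at once if the cup or the coaster is moved more than 20 mm, or the cup is tipped (distance of any of cup, coaster from where it was at the start of the episode above 0.02 m or angle between cup's own z axis and vertical above 0.3 rad).
It also fails if it takes over 69 s, if anything falls off the work surface, if the arm or the gripper's body presses on something with over 40 N, if the wrist force passes 120 N, or if a joint passes its speed limit or range.

ROBOT

A 6-joint arm with a two-finger parallel gripper is mounted at the origin on the work surface. World frame = base frame: x ahead of the robot, y to its left, z up, the work surface at z = 0. Lengths are in m, angles in rad, forces in N, time in s.
With the tool pointing down it reaches from about 0.3 to 0.85 m from the base axis. Payload 5.4 kg.
Tool frame: the origin (TCP) lies on the centre line of the jaws, within the pads' length; the fingertips stand env.tip_reach ahead of it and the grasp point (between the pads) lies 6 mm ahead of it (env.tip_reach is the distance from the TCP to the fingertips, in m); z points along the fingers, y is the direction in which the jaws open and shut (so a half turn about z gives the same grasp; the last joint's range is limited). The gripper opens to 85 mm and grips with 20 to 120 N. Pads are 22 mm wide; open, the fingers measure 114 mm over their backs; the gripper's body (76 mm by 85 mm) begins 54 mm behind the grasp point. The pads swing forward as they close: fully open they stand 13 mm farther back than shut.
Start: joints at [-1.364, 0.158, 1.597, -0, 1.386, -0.21], TCP at [0.233, -0.526, 0.256] pointing down, gripper open.
Joint ranges: [-2.91, 2.91], [-0.94, 2.29], [0.18, 2.7], [-1.29, 4.43], [0.17, 2.64], [-3, 3]. Speed limits (rad/s): [2.57, 2.57, 3.14, 3.14, 3.14, 3.14].

INTERFACE

Orientations are given as a 3x3 rotation matrix whose columns are the frame's x, y, z axes.
In Python, from station import env gives the robot as it stands. The module is installed in compiled form; this text tells all that it offers.
- The arm moves only by the tool move_arm, never from a script. Its argument "deltas" is a list of rows, each an object with "translation": the shift along the tool's x, y, z in cm, a list of three; "dr": the turn, a rotation vector about the tool's x, y, z in degrees, a list of three. A call has exactly 5 rows; each row shifts and turns the commanded pose from where the row before left it, along the tool's axes as they then stand; what a row does not reach is not made up. A row lasts 1/12 s, in which the tool goes at most 41.7 mm and 7.16 degrees, less where a joint would pass 70% of its speed; a pose out of reach is approached as far as the arm can. A call is refused whole if a number of a shift passes 4.17 or a number of a turn 7.16, either way. A call with a gripper value outside its range is refused whole. "gripper" is the finger opening in cm, from 0 to 8.54, set as the call begins (left out, the last holds). The fingers move at their own pace and stop on an object; "newtons" is the grip in N (left out, the last holds). Time passes only in rows, so rows that do not move let the fingers close, or fill a call up. It gives the time, the measured TCP pose, the force and the opening at its end, in the units of the state.
- env.observe(): the state, without advancing time (a new reading comes with each control period).
- env.snapshot(name): name is "scene" or "top"; returns a dict with "image" (400x640x3 uint8, red, green, blue), "fx", "fy", "cx", "cy" (pixels), "origin" and "rotation" of the camera in the world. Camera axes: x right, y down, z forward; pixel columns grow to the right and rows downward; lengths in m; the calibration is good to about 2 mm. A picture is of the moment at which its call begins. There is no depth.
- env.sign_off(): hands the job in, once; it reports no verdict.
The state is a dict: "time": time; "joint_positions": joint angles; "joint_velocities": joint speeds; "tau": joint torques, N m; "eef_pos": TCP position; "tcp_rot": TCP orientation; "ft_force": force on the tool from outside, world axes, zero at the start; "wrist_torque": the same for the moment, N m; "finger_gap": finger opening in m.
Only numpy, scipy, OpenCV 4.12 (cv2) and the standard library are available. Lean on these libraries where they do the work, as an engineer would, in place of code of your own. Each camera call takes 0.05 s, during which the arm holds its last target. There are 200 camera calls.

## Working session

There is one attempt and no reset: what is moved stays moved. The work goes in short steps, Python scripts to look and compute and a tool call to move; the robot and the scene stay as the last step left them, time stands still between calls to the robot, and variables do not carry over. Pictures are saved under pics/ and viewed, about 8 in all and at most 12, crops included, and the job is handed in when it is done.

Besides the shell and the picture viewer there is one more tool, called after "Emit:" by a JSON object that holds its "api" and its "payload". move_arm: Moves the arm, as the interface text tells. Its arguments: {"type":"object","properties":{"deltas":{"type":"array"},"gripper":{"type":"number"},"newtons":{"type":"number"}},"required":["deltas"]}

```bash
mkdir -p pics; cat > h.py <<'E'
import numpy as np, cv2
from station import env
def snap(n,f):
    s=env.snapshot(n); cv2.imwrite('pics/'+f,s['image'][:,:,::-1]); np.savez('pics/'+f+'.npz',**{k:v for k,v in s.items()}); return s
def ray(s,u,v,z):
    d=np.array(s['rotation'])@np.array([(u-s['cx'])/s['fx'],(v-s['cy'])/s['fy'],1]); o=np.array(s['origin']); return o+d*(z-o[2])/d[2]
def proj(s,p):
    q=np.array(s['rotation']).T@(np.array(p)-np.array(s['origin'])); return s['cx']+s['fx']*q[0]/q[2], s['cy']+s['fy']*q[1]/q[2]
def load(f): return dict(np.load('pics/'+f+'.npz'))
E
python3 - <<'E'
from h import *
a=snap('top','t0.png'); b=snap('scene','s0.png')
for s in (a,b): print(s['origin'],s['rotation'],s['fx'])
o=env.observe(); print(env.tip_reach,o['time'],o['tcp_rot'],o['eef_pos'],o['finger_gap'])
E
```

```text
[ 0.42367211 -0.04939574  1.01760348] [[ 0.02432435 -0.99320155  0.11383759]
 [-0.99969265 -0.02471122 -0.00198827]
 [ 0.00478782 -0.11375424 -0.99349738]] 380.28615894284036
[ 1.14597762 -0.4298486   0.61114855] [[ 0.57278007  0.48633983 -0.65984587]
 [ 0.81964545 -0.34983956  0.45364482]
 [-0.01021465 -0.80067837 -0.59900735]] 410.36616593373975
0.025 0.1 [[ 9.14388502e-01  4.04837657e-01 -3.73166918e-04]
 [ 4.04837680e-01 -9.14386985e-01  1.70151340e-03]
 [ 3.47617726e-04 -1.70691632e-03 -9.99998483e-01]] [ 0.23264616 -0.52527906  0.25540013] 0.08536400061184372
```

View pics/t0.png

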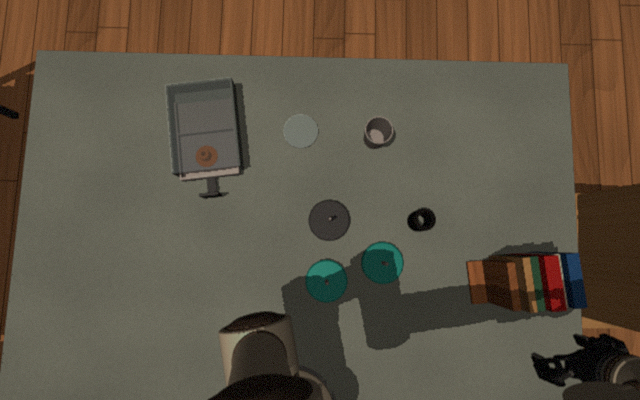

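View pics/s0.png

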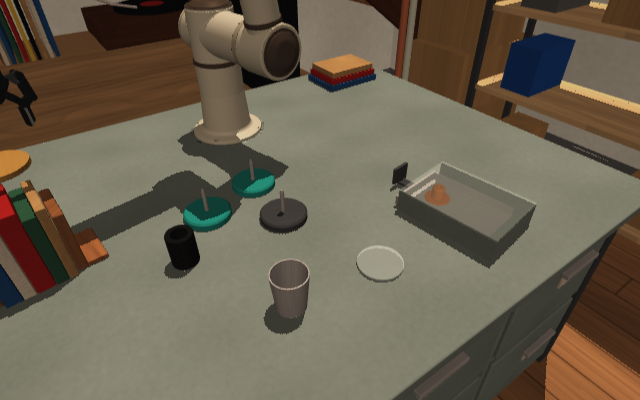

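```bash
python3 - <<'E'
from h import *
a=cv2.imread('pics/t0.png'); b=cv2.imread('pics/s0.png')
def c(i,u,v,w,h,k):
    return cv2.resize(i[v:v+h,u:u+w],None,fx=k,fy=k,interpolation=cv2.INTER_CUBIC)
top=np.hstack([c(a,160,75,90,130,4), np.vstack([c(a,300,195,110,65,4)[:, :440],c(a,390,195,110,65,4)])])
cv2.imwrite('pics/c0.png',np.clip(top*1.4,0,255))
bb=np.hstack([c(b,385,155,100,70,4),c(b,250,180,80,70,4)[:,:320]])
bb=np.vstack([bb,np.hstack([c(b,150,215,80,70,4),np.zeros((280,400,3),np.uint8)])])
cv2.imwrite('pics/c1.png',np.clip(bb*1.4,0,255))
E
```

```text
[ WARN:0@0.772] global loadsave.cpp:1063 imwrite_ Unsupported depth image for selected encoder is fallbacked to CV_8U.
```

View pics/c0.png

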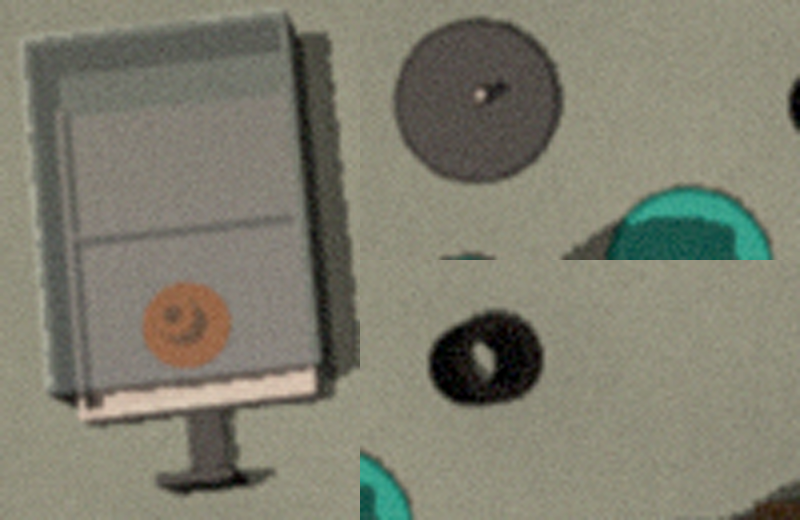

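View pics/c1.png

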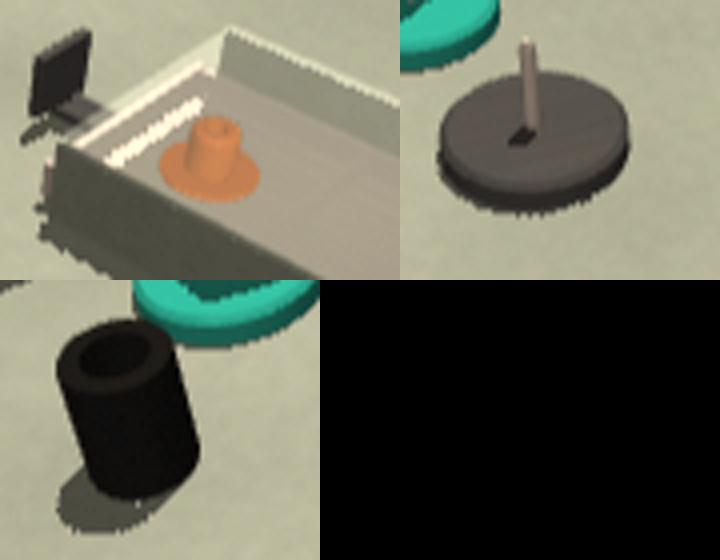

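```bash
python3 - <<'E'
from h import *
a=load('t0.png'); b=load('s0.png')
T=lambda n,u,v,z:print(n,'top',ray(a,u,v,z)[:2].round(4))
S=lambda n,u,v,z:print(n,'scene',ray(b,u,v,z)[:2].round(4))
t=lambda x,y:(160+x/4,75+y/4)
for n,p in dict(bl=(25,40),br=(288,12),fr=(318,372),fl=(50,395)).items(): T(n,*t(*p),.058)
T('flange',*t(187,325),.013);S('flange',385+209.5/4,155+165/4,.013)
T('bore',*t(172,313),.043);S('bore',385+220/4,155+128/4,.043)
T('pull',*t(205,480),.055);S('pull',400.5,165.7,.055)
S('pullL',385+35/4,155+55/4,.055);S('pullR',385+90/4,155+30/4,.055)
T('traycornerL',*t(85,420),.028);T('traycornerR',*t(318,392),.028)
T('base',329.5,220,.018);S('base',283.75,212.7,.018)
T('tip',330.25,218.25,.078);S('tip',281.5,189.5,.078)
T('roller',424.5,218.75,.075);S('roller',178.75,234,.075)
T('cup',379,127,.085)
o=env.observe(); print(o['joint_positions'],o['eef_pos'])
E
```

```text
bl top [0.8294 0.3506]
br top [0.8532 0.1792]
fr top [0.6129 0.148 ]
fl top [0.5936 0.3183]
flange top [0.6517 0.2468]
flange scene [0.6529 0.2522]
bore top [0.6526 0.2482]
bore scene [0.6561 0.2507]
pull top [0.5418 0.2172]
pull scene [0.5463 0.2263]
pullL scene [0.5468 0.203 ]
pullR scene [0.5457 0.2511]
traycornerL top [0.5829 0.3057]
traycornerR top [0.6054 0.1536]
base top [ 0.4878 -0.0868]
base scene [ 0.4956 -0.0856]
tip top [ 0.4884 -0.0863]
tip scene [ 0.4882 -0.0826]
roller top [ 0.4931 -0.3206]
roller scene [ 0.4952 -0.3193]
cup top [ 0.7217 -0.2045]
[-1.36410568e+00  1.59006648e-01  1.59811352e+00 -1.63131485e-05
  1.38621436e+00 -2.10107973e-01] [ 0.23264616 -0.52527906  0.25540013]
```

```bash
cat >> h.py <<'E'
from scipy.spatial.transform import Rotation as Ro
import json
def plan(wps,pos=None,R=None):
    """wps: list of (xyz, yaw of tool y in deg, rows)"""
    o=env.observe(); p=np.array(o['eef_pos']) if pos is None else np.array(pos); R=np.array(o['tcp_rot']) if R is None else R
    print('t',round(o['time'],2),'from',p.round(4),'gap',round(o['finger_gap'],4),'F',np.round(o['ft_force'],1))
    rows=[]
    for xyz,yaw,n in wps:
        c,s=np.cos(np.radians(yaw)),np.sin(np.radians(yaw)); y=np.array([c,s,0]); z=np.array([0,0,-1.]); Rt=np.c_[np.cross(y,z),y,z]
        rv=Ro.from_matrix(R.T@Rt).as_rotvec(degrees=True)/n; d=(np.array(xyz)-p)/n
        for i in range(n):
            t=(R.T@d*100).round(2); r=rv.round(2); rows.append({"translation":(t+0.).tolist(),"dr":(r+0.).tolist()})
            p=p+R@(t/100); R=R@Ro.from_rotvec(r,degrees=True).as_matrix()
    for i in range(0,len(rows),5): print(json.dumps(rows[i:i+5]))
E
python3 - <<'E'
from h import *
plan([((.545,.223,.12),7.5,25)])
E
```

```text
t 0.1 from [ 0.2326 -0.5253  0.2554] gap 0.0854 F [-1.1 -0.6 -0.1]
[{"translation": [2.35, -2.23, 0.55], "dr": [0.0, 0.0, -2.94]}, {"translation": [2.47, -2.11, 0.55], "dr": [0.0, 0.0, -2.94]}, {"translation": [2.57, -1.98, 0.55], "dr": [0.0, 0.0, -2.94]}, {"translation": [2.67, -1.84, 0.55], "dr": [0.0, 0.0, -2.94]}, {"translation": [2.76, -1.7, 0.55], "dr": [0.0, 0.0, -2.94]}]
[{"translation": [2.84, -1.56, 0.55], "dr": [0.0, 0.0, -2.94]}, {"translation": [2.92, -1.41, 0.55], "dr": [0.0, 0.0, -2.94]}, {"translation": [2.99, -1.26, 0.55], "dr": [0.0, 0.0, -2.94]}, {"translation": [3.05, -1.11, 0.55], "dr": [0.0, 0.0, -2.94]}, {"translation": [3.1, -0.95, 0.55], "dr": [0.0, 0.0, -2.94]}]
[{"translation": [3.15, -0.79, 0.55], "dr": [0.0, 0.0, -2.94]}, {"translation": [3.18, -0.62, 0.55], "dr": [0.0, 0.0, -2.94]}, {"translation": [3.21, -0.46, 0.55], "dr": [0.0, 0.0, -2.94]}, {"translation": [3.23, -0.3, 0.55], "dr": [0.0, 0.0, -2.94]}, {"translation": [3.24, -0.13, 0.55], "dr": [0.0, 0.0, -2.94]}]
[{"translation": [3.24, 0.04, 0.55], "dr": [0.0, 0.0, -2.94]}, {"translation": [3.24, 0.2, 0.55], "dr": [0.0, 0.0, -2.94]}, {"translation": [3.22, 0.37, 0.55], "dr": [0.0, 0.0, -2.94]}, {"translation": [3.2, 0.53, 0.55], "dr": [0.0, 0.0, -2.94]}, {"translation": [3.17, 0.7, 0.55], "dr": [0.0, 0.0, -2.94]}]
[{"translation": [3.13, 0.86, 0.55], "dr": [0.0, 0.0, -2.94]}, {"translation": [3.08, 1.02, 0.55], "dr": [0.0, 0.0, -2.94]}, {"translation": [3.02, 1.17, 0.55], "dr": [0.0, 0.0, -2.94]}, {"translation": [2.96, 1.33, 0.55], "dr": [0.0, 0.0, -2.94]}, {"translation": [2.89, 1.48, 0.55], "dr": [0.0, 0.0, -2.94]}]
```

Emit:
{"api": "move_arm", "payload": {"deltas": [{"translation": [2.35, -2.23, 0.55], "dr": [0, 0, -2.94]}, {"translation": [2.47, -2.11, 0.55], "dr": [0, 0, -2.94]}, {"translation": [2.57, -1.98, 0.55], "dr": [0, 0, -2.94]}, {"translation": [2.67, -1.84, 0.55], "dr": [0, 0, -2.94]}, {"translation": [2.76, -1.7, 0.55], "dr": [0, 0, -2.94]}], "gripper": 3, "newtons": 40}}

```text
time: 0.52
eef_pos: [0.2954, -0.3744, 0.228]
tcp_rot: [[0.78, 0.625, -0.0], [0.625, -0.78, 0.001], [0.0, -0.001, -1.0]]
ft_force: [0.5, 0.1, 0.8]
finger_gap: 0.0304
```

Emit:
{"api": "move_arm", "payload": {"deltas": [{"translation": [2.84, -1.56, 0.55], "dr": [0, 0, -2.94]}, {"translation": [2.92, -1.41, 0.55], "dr": [0, 0, -2.94]}, {"translation": [2.99, -1.26, 0.55], "dr": [0, 0, -2.94]}, {"translation": [3.05, -1.11, 0.55], "dr": [0, 0, -2.94]}, {"translation": [3.1, -0.95, 0.55], "dr": [0, 0, -2.94]}]}}

```text
time: 0.93
eef_pos: [0.3578, -0.2248, 0.2008]
tcp_rot: [[0.596, 0.803, -0.0], [0.803, -0.596, 0.0], [0.0, -0.0, -1.0]]
ft_force: [-0.6, -0.2, -0.3]
finger_gap: 0.0299
```

Emit:
{"api": "move_arm", "payload": {"deltas": [{"translation": [3.15, -0.79, 0.55], "dr": [0, 0, -2.94]}, {"translation": [3.18, -0.62, 0.55], "dr": [0, 0, -2.94]}, {"translation": [3.21, -0.46, 0.55], "dr": [0, 0, -2.94]}, {"translation": [3.23, -0.3, 0.55], "dr": [0, 0, -2.94]}, {"translation": [3.24, -0.13, 0.55], "dr": [0, 0, -2.94]}]}}

```text
time: 1.35
eef_pos: [0.4203, -0.0751, 0.1733]
tcp_rot: [[0.373, 0.928, -0.0], [0.928, -0.373, 0.0], [-0.0, -0.0, -1.0]]
ft_force: [0.5, -0.5, 0.1]
finger_gap: 0.0301
```

Emit:
{"api": "move_arm", "payload": {"deltas": [{"translation": [3.24, 0.04, 0.55], "dr": [0, 0, -2.94]}, {"translation": [3.24, 0.2, 0.55], "dr": [0, 0, -2.94]}, {"translation": [3.22, 0.37, 0.55], "dr": [0, 0, -2.94]}, {"translation": [3.2, 0.53, 0.55], "dr": [0, 0, -2.94]}, {"translation": [3.17, 0.7, 0.55], "dr": [0, 0, -2.94]}]}}

```text
time: 1.77
eef_pos: [0.4827, 0.0745, 0.1457]
tcp_rot: [[0.125, 0.992, -0.001], [0.992, -0.125, -0.0], [-0.0, -0.001, -1.0]]
ft_force: [0.9, -1.3, -0.2]
finger_gap: 0.0299
```

Emit:
{"api": "move_arm", "payload": {"deltas": [{"translation": [3.13, 0.86, 0.55], "dr": [0, 0, -2.94]}, {"translation": [3.08, 1.02, 0.55], "dr": [0, 0, -2.94]}, {"translation": [3.02, 1.17, 0.55], "dr": [0, 0, -2.94]}, {"translation": [2.96, 1.33, 0.55], "dr": [0, 0, -2.94]}, {"translation": [2.89, 1.48, 0.55], "dr": [0, 0, -2.94]}]}}

```text
time: 2.18
eef_pos: [0.5452, 0.2241, 0.1179]
tcp_rot: [[-0.131, 0.991, -0.001], [0.991, 0.131, -0.0], [-0.0, -0.001, -1.0]]
ft_force: [-0.0, 0.4, 0.6]
finger_gap: 0.0302
```

Emit:
{"api": "move_arm", "payload": {"deltas": [{"translation": [0, 0, 1.24], "dr": [0, 0, 0]}, {"translation": [0, 0, 1.24], "dr": [0, 0, 0]}, {"translation": [0, 0, 1.24], "dr": [0, 0, 0]}, {"translation": [0, 0, 1.24], "dr": [0, 0, 0]}, {"translation": [0, 0, 1.24], "dr": [0, 0, 0]}]}}

```text
time: 2.6
eef_pos: [0.5445, 0.2213, 0.0552]
tcp_rot: [[-0.127, 0.992, -0.001], [0.992, 0.127, -0.0], [-0.0, -0.001, -1.0]]
ft_force: [0.6, -0.5, 0.3]
finger_gap: 0.0299
```

Emit:
{"api": "move_arm", "payload": {"deltas": [{"translation": [0, 0, 0], "dr": [0, 0, 0]}, {"translation": [0, 0, 0], "dr": [0, 0, 0]}, {"translation": [0, 0, 0], "dr": [0, 0, 0]}, {"translation": [0, 0, 0], "dr": [0, 0, 0]}, {"translation": [0, 0, 0], "dr": [0, 0, 0]}], "gripper": 0}}

```text
time: 3.02
eef_pos: [0.5444, 0.2216, 0.0557]
tcp_rot: [[-0.129, 0.992, -0.002], [0.992, 0.129, -0.002], [-0.001, -0.002, -1.0]]
ft_force: [2.2, -3.4, -14.8]
finger_gap: 0.0071
```

Emit:
{"api": "move_arm", "payload": {"deltas": [{"translation": [0, -0.3, 0], "dr": [0, 0, 0]}, {"translation": [0, -0.6, 0], "dr": [0, 0, 0]}, {"translation": [0, -0.9, 0], "dr": [0, 0, 0]}, {"translation": [0, -1.0, 0], "dr": [0, 0, 0]}, {"translation": [0, -1.0, 0], "dr": [0, 0, 0]}]}}

```text
time: 3.43
eef_pos: [0.5062, 0.2161, 0.0556]
tcp_rot: [[-0.129, 0.992, -0.002], [0.992, 0.129, -0.003], [-0.002, -0.002, -1.0]]
ft_force: [3.6, -9.4, -17.6]
finger_gap: 0.0073
```

Emit:
{"api": "move_arm", "payload": {"deltas": [{"translation": [0, -1.0, 0], "dr": [0, 0, 0]}, {"translation": [0, -1.0, 0], "dr": [0, 0, 0]}, {"translation": [0, -1.0, 0], "dr": [0, 0, 0]}, {"translation": [0, -1.0, 0], "dr": [0, 0, 0]}, {"translation": [0, -1.0, 0], "dr": [0, 0, 0]}]}}

```text
time: 3.85
eef_pos: [0.4564, 0.209, 0.0556]
tcp_rot: [[-0.13, 0.992, -0.002], [0.992, 0.13, -0.004], [-0.004, -0.002, -1.0]]
ft_force: [4.0, -12.6, -17.6]
finger_gap: 0.0072
```

Emit:
{"api": "move_arm", "payload": {"deltas": [{"translation": [0, -0.9, 0], "dr": [0, 0, 0]}, {"translation": [0, -0.7, 0], "dr": [0, 0, 0]}, {"translation": [0, -0.4, 0], "dr": [0, 0, 0]}, {"translation": [0, -0.2, 0], "dr": [0, 0, 0]}, {"translation": [0, 0, 0], "dr": [0, 0, 0]}]}}

```text
time: 4.27
eef_pos: [0.4342, 0.2058, 0.0556]
tcp_rot: [[-0.13, 0.992, -0.003], [0.991, 0.13, -0.005], [-0.005, -0.004, -1.0]]
ft_force: [-0.2, -14.1, -15.3]
finger_gap: 0.0072
```

Emit:
{"api": "move_arm", "payload": {"deltas": [{"translation": [0, 0, 0], "dr": [0, 0, 0]}, {"translation": [0, 0, 0], "dr": [0, 0, 0]}, {"translation": [0, 0, 0], "dr": [0, 0, 0]}, {"translation": [0, 0, 0], "dr": [0, 0, 0]}, {"translation": [0, 0, 0], "dr": [0, 0, 0]}], "gripper": 3}}

```text
time: 4.68
eef_pos: [0.4371, 0.2089, 0.0579]
tcp_rot: [[-0.128, 0.992, 0.002], [0.992, 0.128, 0.001], [0.001, 0.002, -1.0]]
ft_force: [-0.1, -0.5, -0.7]
finger_gap: 0.0299
```

Emit:
{"api": "move_arm", "payload": {"deltas": [{"translation": [0, 0, -1.5], "dr": [0, 0, 0]}, {"translation": [0, 0, -1.5], "dr": [0, 0, 0]}, {"translation": [0, 0, -2], "dr": [0, 0, 0]}, {"translation": [0, 0, -2], "dr": [0, 0, 0]}, {"translation": [0, 0, -1.5], "dr": [0, 0, 0]}]}}

```text
time: 5.1
eef_pos: [0.4369, 0.2088, 0.1439]
tcp_rot: [[-0.129, 0.992, 0.002], [0.992, 0.129, 0.001], [0.001, 0.002, -1.0]]
ft_force: [-0.6, 0.6, 0.7]
finger_gap: 0.0302
```

```bash
python3 - <<'E'
from h import *
a=snap('top','t1.png'); b=snap('scene','s1.png')
plan([])
A=cv2.imread('pics/t1.png');B=cv2.imread('pics/s1.png')
for s in(a,b): print(proj(s,(.53,.235,.02)))
def c(i,s):
    u,v=map(int,proj(s,(.55,.235,.02))); print(u-50,v-60); return cv2.resize(i[v-60:v+60,u-50:u+50],None,fx=4,fy=4,interpolation=cv2.INTER_CUBIC)
cv2.imwrite('pics/c2.png',np.clip(np.hstack([c(A,a),c(B,b)])*1.4,0,255).astype(np.uint8))
E
```

```text
t 5.2 from [0.4385 0.2091 0.145 ] gap 0.0295 F [ 0.4  0.2 -0.2]
(np.float64(207.85228640546126), np.float64(200.96825247720497))
(np.float64(397.0922628758141), np.float64(173.3025983218486))
158 133
352 116
```

View pics/c2.png

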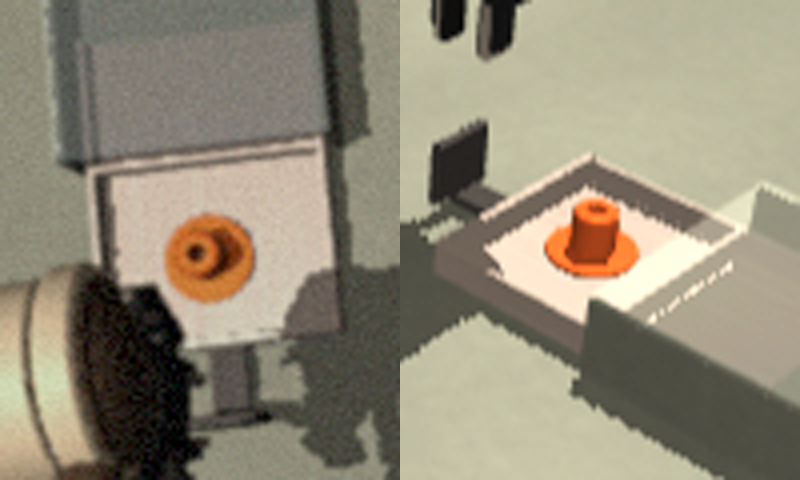

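```bash
python3 - <<'E'
from h import *
a=load('t1.png');b=load('s1.png')
for s,u,v,z in((a,210.75,197.5,.013),(a,207.5,196,.043),(b,400,178,.013),(b,401.25,168,.043)): print(ray(s,u,v,z).round(4))
import cv2
# color segmentation of orange for check
for f,s in(('t1.png',a),('s1.png',b)):
    h=cv2.cvtColor(cv2.imread('pics/'+f),cv2.COLOR_BGR2HSV); m=cv2.inRange(h,(5,170,70),(18,255,255))
    u,v=proj(s,(.537,.234,.02)); m[:int(v)-20]=0;m[int(v)+20:]=0;m[:,:int(u)-20]=0;m[:,int(u)+20:]=0
    ys,xs=np.nonzero(m); print(f,xs.min(),xs.max(),ys.min(),ys.max())
E
```

```text
[0.5402 0.2298 0.013 ]
[0.5404 0.2301 0.043 ]
[0.5431 0.2338 0.013 ]
[0.5424 0.2345 0.043 ]
t1.png 200 220 188 207
s1.png 388 410 166 184
```

```bash
python3 - <<'E'
from h import *
plan([((.5415,.232,.10),7.5,5),((.5415,.232,.045),7.5,5)])
E
```

```text
t 5.2 from [0.4385 0.2091 0.145 ] gap 0.0295 F [ 0.4  0.2 -0.2]
[{"translation": [0.19, 2.1, 0.92], "dr": [0.08, -0.01, -0.02]}, {"translation": [0.19, 2.1, 0.91], "dr": [0.08, -0.01, -0.02]}, {"translation": [0.19, 2.1, 0.91], "dr": [0.08, -0.01, -0.02]}, {"translation": [0.19, 2.1, 0.91], "dr": [0.08, -0.01, -0.02]}, {"translation": [0.19, 2.1, 0.9], "dr": [0.08, -0.01, -0.02]}]
[{"translation": [0.0, 0.0, 1.1], "dr": [0.0, 0.0, 0.0]}, {"translation": [0.0, 0.0, 1.1], "dr": [0.0, 0.0, 0.0]}, {"translation": [0.0, 0.0, 1.1], "dr": [0.0, 0.0, 0.0]}, {"translation": [0.0, 0.0, 1.1], "dr": [0.0, 0.0, 0.0]}, {"translation": [0.0, 0.0, 1.1], "dr": [0.0, 0.0, 0.0]}]
```

Emit:
{"api": "move_arm", "payload": {"deltas": [{"translation": [0.19, 2.1, 0.9], "dr": [0, 0, 0]}, {"translation": [0.19, 2.1, 0.9], "dr": [0, 0, 0]}, {"translation": [0.19, 2.1, 0.9], "dr": [0, 0, 0]}, {"translation": [0.19, 2.1, 0.9], "dr": [0, 0, 0]}, {"translation": [0.19, 2.1, 0.9], "dr": [0, 0, 0]}], "gripper": 4.5}}

```text
time: 5.62
eef_pos: [0.5393, 0.2315, 0.0949]
tcp_rot: [[-0.128, 0.992, -0.002], [0.992, 0.128, -0.0], [0.0, -0.002, -1.0]]
ft_force: [0.4, -0.2, 0.8]
finger_gap: 0.0449
```

Emit:
{"api": "move_arm", "payload": {"deltas": [{"translation": [0, 0, 1.1], "dr": [0, 0, 0]}, {"translation": [0, 0, 1.1], "dr": [0, 0, 0]}, {"translation": [0, 0, 1.1], "dr": [0, 0, 0]}, {"translation": [0, 0, 1.1], "dr": [0, 0, 0]}, {"translation": [0, 0, 1.1], "dr": [0, 0, 0]}]}}

```text
time: 6.03
eef_pos: [0.5379, 0.2311, 0.0403]
tcp_rot: [[-0.129, 0.992, -0.001], [0.992, 0.129, -0.0], [-0.0, -0.001, -1.0]]
ft_force: [-0.4, -0.1, 0.5]
finger_gap: 0.0447
```

Emit:
{"api": "move_arm", "payload": {"deltas": [{"translation": [0, 0, 0], "dr": [0, 0, 0]}, {"translation": [0, 0, 0], "dr": [0, 0, 0]}, {"translation": [0, 0, 0], "dr": [0, 0, 0]}, {"translation": [0, 0, 0], "dr": [0, 0, 0]}, {"translation": [0, 0, 0], "dr": [0, 0, 0]}], "gripper": 2, "newtons": 25}}

```text
time: 6.45
eef_pos: [0.5397, 0.2314, 0.0427]
tcp_rot: [[-0.129, 0.992, 0.002], [0.992, 0.129, 0.0], [0.0, 0.002, -1.0]]
ft_force: [-0.2, 0.3, -0.8]
finger_gap: 0.0284
```

```bash
python3 - <<'E'
from h import *
R=Ro.from_euler('z',[0]).as_matrix()[0]
y=np.array([.9915,.13,0]);z=np.array([0,0,-1.])
plan([((.488,-.0855,.15),55,10)],pos=(.5395,.2315,.1420),R=np.c_[np.cross(y,z),y,z])
E
```

```text
t 6.45 from [0.5395 0.2315 0.142 ] gap 0.0284 F [-0.2  0.3 -0.8]
[{"translation": [-3.08, -0.92, -0.08], "dr": [0.0, 0.0, -4.75]}, {"translation": [-2.99, -1.17, -0.08], "dr": [0.0, 0.0, -4.75]}, {"translation": [-2.88, -1.42, -0.08], "dr": [0.0, 0.0, -4.75]}, {"translation": [-2.75, -1.65, -0.08], "dr": [0.0, 0.0, -4.75]}, {"translation": [-2.61, -1.87, -0.08], "dr": [0.0, 0.0, -4.75]}]
[{"translation": [-2.44, -2.08, -0.08], "dr": [0.0, 0.0, -4.75]}, {"translation": [-2.26, -2.28, -0.08], "dr": [0.0, 0.0, -4.75]}, {"translation": [-2.07, -2.46, -0.08], "dr": [0.0, 0.0, -4.75]}, {"translation": [-1.86, -2.62, -0.08], "dr": [0.0, 0.0, -4.75]}, {"translation": [-1.63, -2.77, -0.08], "dr": [0.0, 0.0, -4.75]}]
```

Emit:
{"api": "move_arm", "payload": {"deltas": [{"translation": [0, 0, -1], "dr": [0, 0, 0]}, {"translation": [0, 0, -2], "dr": [0, 0, 0]}, {"translation": [0, 0, -2.5], "dr": [0, 0, 0]}, {"translation": [0, 0, -2.5], "dr": [0, 0, 0]}, {"translation": [0, 0, -2], "dr": [0, 0, 0]}]}}

```text
time: 6.87
eef_pos: [0.5399, 0.2314, 0.145]
tcp_rot: [[-0.129, 0.992, 0.003], [0.992, 0.129, 0.001], [0.0, 0.003, -1.0]]
ft_force: [0.8, -0.9, -0.2]
finger_gap: 0.0286
```

Emit:
{"api": "move_arm", "payload": {"deltas": [{"translation": [-3.08, -0.92, -0.08], "dr": [0, 0, -4.75]}, {"translation": [-2.99, -1.17, -0.08], "dr": [0, 0, -4.75]}, {"translation": [-2.88, -1.42, -0.08], "dr": [0, 0, -4.75]}, {"translation": [-2.75, -1.65, -0.08], "dr": [0, 0, -4.75]}, {"translation": [-2.61, -1.87, -0.08], "dr": [0, 0, -4.75]}]}}

```text
time: 7.28
eef_pos: [0.513, 0.0715, 0.1471]
tcp_rot: [[-0.521, 0.854, 0.002], [0.854, 0.521, -0.0], [-0.001, 0.001, -1.0]]
ft_force: [1.0, 0.0, -0.1]
finger_gap: 0.0285
```

Emit:
{"api": "move_arm", "payload": {"deltas": [{"translation": [-2.44, -2.08, -0.08], "dr": [0, 0, -4.75]}, {"translation": [-2.26, -2.28, -0.08], "dr": [0, 0, -4.75]}, {"translation": [-2.07, -2.46, -0.08], "dr": [0, 0, -4.75]}, {"translation": [-1.86, -2.62, -0.08], "dr": [0, 0, -4.75]}, {"translation": [-1.63, -2.77, -0.08], "dr": [0, 0, -4.75]}]}}

```text
time: 7.7
eef_pos: [0.487, -0.0872, 0.1511]
tcp_rot: [[-0.82, 0.572, 0.002], [0.572, 0.82, -0.001], [-0.002, 0.0, -1.0]]
ft_force: [0.1, -0.4, -0.1]
finger_gap: 0.0285
```

Emit:
{"api": "move_arm", "payload": {"deltas": [{"translation": [0, 0, 0.3], "dr": [0, 0, 0]}, {"translation": [0, 0, 0.3], "dr": [0, 0, 0]}, {"translation": [0, 0, 0.3], "dr": [0, 0, 0]}, {"translation": [0, 0, 0.3], "dr": [0, 0, 0]}, {"translation": [0, 0, 0], "dr": [0, 0, 0]}]}}

```text
time: 8.12
eef_pos: [0.4867, -0.0843, 0.137]
tcp_rot: [[-0.819, 0.574, -0.001], [0.574, 0.819, 0.001], [0.002, -0.0, -1.0]]
ft_force: [-0.4, 0.2, -0.1]
finger_gap: 0.0283
```

```bash
python3 - <<'E'
from h import *
a=snap('top','t2.png'); b=snap('scene','s2.png')
plan([])
def c(f,s):
    u,v=map(int,proj(s,(.488,-.0855,.09))); print(u-50,v-50); return cv2.resize(cv2.imread('pics/'+f)[v-50:v+50,u-50:u+50],None,fx=4,fy=4,interpolation=cv2.INTER_CUBIC)
cv2.imwrite('pics/c3.png',np.clip(np.hstack([c('t2.png',a),c('s2.png',b)])*1.4,0,255).astype(np.uint8))
E
```

```text
t 8.22 from [ 0.4871 -0.0846  0.1375] gap 0.0282 F [ 0.3  0.6 -0.4]
280 168
229 135
```

View pics/c3.png

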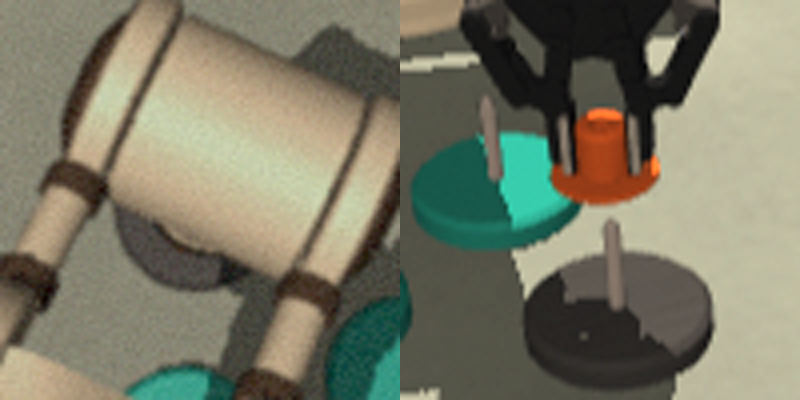

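Emit:
{"api": "move_arm", "payload": {"deltas": [{"translation": [0, 0, 0], "dr": [0, 0, 6]}, {"translation": [0, 0, 0], "dr": [0, 0, 6]}, {"translation": [0, 0, 0], "dr": [0, 0, 6]}, {"translation": [0, 0, 0], "dr": [0, 0, 6]}, {"translation": [0, 0, 0], "dr": [0, 0, 6]}]}}

```text
time: 8.63
eef_pos: [0.4873, -0.0851, 0.1379]
tcp_rot: [[-0.417, 0.909, 0.0], [0.909, 0.417, -0.0], [-0.0, 0.0, -1.0]]
ft_force: [-0.3, -0.5, 0.5]
finger_gap: 0.0284
```

Emit:
{"api": "move_arm", "payload": {"deltas": [{"translation": [0, 0, 0], "dr": [0, 0, 6]}, {"translation": [0, 0, 0], "dr": [0, 0, 6]}, {"translation": [0, 0, 0], "dr": [0, 0, 6]}, {"translation": [0, 0, 0], "dr": [0, 0, 6]}, {"translation": [0, 0, 0], "dr": [0, 0, 6]}]}}

```text
time: 9.05
eef_pos: [0.4874, -0.0851, 0.138]
tcp_rot: [[0.093, 0.996, 0.0], [0.996, -0.093, -0.0], [-0.0, 0.0, -1.0]]
ft_force: [-0.1, -0.7, -0.2]
finger_gap: 0.0285
```

Emit:
{"api": "move_arm", "payload": {"deltas": [{"translation": [0, 0, 0.3], "dr": [0, 0, 6]}, {"translation": [0, 0, 0.3], "dr": [0, 0, 6]}, {"translation": [0, 0, 0.3], "dr": [0, 0, 6]}, {"translation": [0, 0, 0.3], "dr": [0, 0, 6]}, {"translation": [0, 0, 0], "dr": [0, 0, 6]}]}}

```text
time: 9.47
eef_pos: [0.4869, -0.0849, 0.1253]
tcp_rot: [[0.579, 0.815, -0.001], [0.815, -0.579, 0.0], [-0.0, -0.001, -1.0]]
ft_force: [0.6, 0.4, -0.3]
finger_gap: 0.0287
```

```bash
python3 - <<'E'
from h import *
b=snap('scene','s3.png')
plan([])
P=[]
for i in range(6): o=env.observe(); P.append(o['eef_pos'])
u,v=map(int,proj(b,(.488,-.0855,.07))); print(u-50,v-37)
cv2.imwrite('pics/c4.png',np.clip(cv2.resize(cv2.imread('pics/s3.png')[v-37:v+38,u-50:u+50],None,fx=8,fy=8,interpolation=cv2.INTER_CUBIC)*1.4,0,255).astype(np.uint8))
E
```

```text
t 9.52 from [ 0.4871 -0.085   0.1255] gap 0.0285 F [0.1 1.1 0.1]
230 155
```

View pics/c4.png

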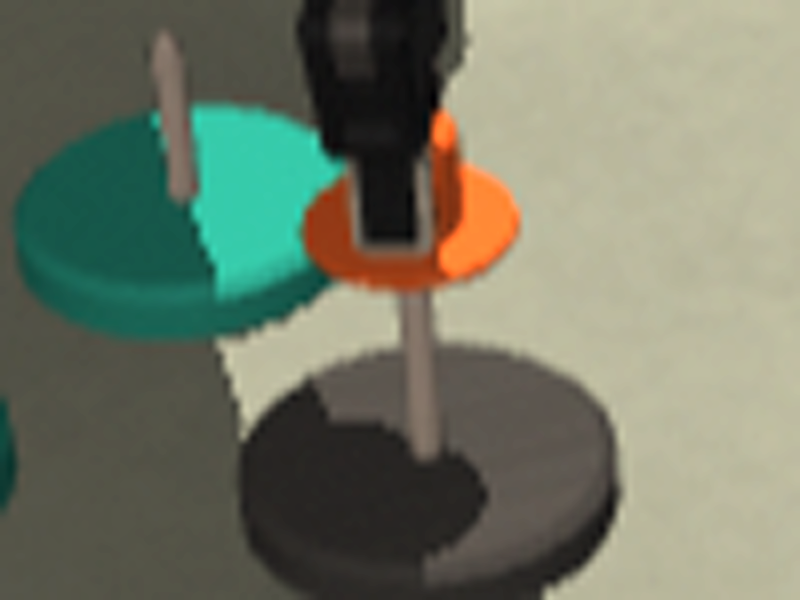

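```bash
python3 - <<'E'
from h import *
from scipy.optimize import least_squares
b=load('s0.png')
t=np.linspace(0,2*np.pi,360)
def sil(c,r,z0,z1):
    P=[proj(b,(c[0]+r*np.cos(q),c[1]+r*np.sin(q),z)) for q in t for z in(z0,z1)]; P=np.array(P); return P
im=cv2.imread('pics/s3.png'); h=cv2.cvtColor(im,cv2.COLOR_BGR2HSV)
m=cv2.inRange(h,(3,150,60),(20,255,255)); m[:165]=0;m[200:]=0;m[:,:255]=0;m[:,310:]=0
ys,xs=np.nonzero(m); ob=np.array([xs.min()-.5,xs.max()+.5,ys.max()+.5]); print('orange',ob, 'mine',[(303+.5)/8-.5+230,(520+.5)/8-.5+230,(290+.5)/8-.5+155])
ob=np.array([(303+.5)/8-.5+230,(520+.5)/8-.5+230,(290+.5)/8-.5+155])
for z in (.090,.092,.094):
    f=lambda c:(lambda P:[P[:,0].min()-ob[0],P[:,0].max()-ob[1],P[:,1].max()-ob[2]])(sil(c,.03,z,z+.004))
    s=least_squares(f,[.487,-.085]); print('adapter z',z,s.x.round(4),s.fun.round(2))
# base, s0 dark mask
g=cv2.imread('pics/s0.png').max(2).astype(int); mm=(g<88).astype(np.uint8); mm[:190]=0; mm[240:]=0; mm[:,:252]=0; mm[:,315:]=0
n,l,st,_=cv2.connectedComponentsWithStats(mm); i=1+st[1:,4].argmax(); print('base bbox',st[i])
P=sil((.488,-.0855),.055,0,.018); print('pred base',P.min(0),P.max(0))
ob2=[(41+.5)/4-.5+250,(229+.5)/4-.5+250,(70+.5)/4-.5+180]
f=lambda c:(lambda P:[P[:,0].min()-ob2[0],P[:,0].max()-ob2[1],P[:,1].min()-ob2[2]])(sil(c,.055,.0,.018))
s=least_squares(f,[.487,-.085]);print('stand',s.x,s.fun)
print('tip',proj(b,(.488,-.0855,.078)),'foot',proj(b,(.488,-.0855,.018)))
print('obs tip',(611-400.)/4+229,220/4+135,'s0 tip',126.5/4-.5+250,38.5/4-.5+180)
E
```

```text
orange [267.5 294.5 190.5] mine [267.4375, 294.5625, 190.8125]
adapter z 0.09 [ 0.4807 -0.0782] [-0.07  0.07 -0.01]
adapter z 0.092 [ 0.4832 -0.0795] [-0.12  0.12 -0.01]
adapter z 0.094 [ 0.4856 -0.0808] [-0.17  0.17 -0.02]
base bbox [ 259  192   49   42 1364]
pred base [258.07809352 196.66087399] [306.20946064 232.83381637]
stand [ 0.49094554 -0.08393561] [-0.58218888  0.59094052 -0.09583708]
tip (np.float64(280.30269902939017), np.float64(189.9085728530912)) foot (np.float64(282.0976172203341), np.float64(210.98825560445187))
obs tip 281.75 190.0 s0 tip 281.125 189.125
```

Emit:
{"api": "move_arm", "payload": {"deltas": [{"translation": [0.05, 0.15, 0], "dr": [0, 0, 0]}, {"translation": [0, 0, 0.4], "dr": [0, 0, 0]}, {"translation": [0, 0, 0.4], "dr": [0, 0, 0]}, {"translation": [0, 0, 0.4], "dr": [0, 0, 0]}, {"translation": [0, 0, 0.3], "dr": [0, 0, 0]}]}}

```text
time: 9.93
eef_pos: [0.4884, -0.0859, 0.1101]
tcp_rot: [[0.575, 0.818, -0.001], [0.818, -0.575, 0.0], [-0.0, -0.001, -1.0]]
ft_force: [-0.2, 0.3, -0.3]
finger_gap: 0.028
```

Emit:
{"api": "move_arm", "payload": {"deltas": [{"translation": [0, 0, 0.2], "dr": [0, 0, 0]}, {"translation": [0, 0, 0.2], "dr": [0, 0, 0]}, {"translation": [0, 0, 0.2], "dr": [0, 0, 0]}, {"translation": [0, 0, 0], "dr": [0, 0, 0]}, {"translation": [0, 0, 0], "dr": [0, 0, 0]}]}}

```text
time: 10.35
eef_pos: [0.4886, -0.0861, 0.1048]
tcp_rot: [[0.575, 0.818, -0.0], [0.818, -0.575, 0.0], [-0.0, -0.0, -1.0]]
ft_force: [1.0, -0.4, 0.1]
finger_gap: 0.0278
```

Emit:
{"api": "move_arm", "payload": {"deltas": [{"translation": [0, 0, 0.2], "dr": [0, 0, 0]}, {"translation": [0, 0, 0.2], "dr": [0, 0, 0]}, {"translation": [0, 0, 0.2], "dr": [0, 0, 0]}, {"translation": [0, 0, 0.2], "dr": [0, 0, 0]}, {"translation": [0, 0, 0.2], "dr": [0, 0, 0]}]}}

```text
time: 10.77
eef_pos: [0.4886, -0.0861, 0.0945]
tcp_rot: [[0.575, 0.818, -0.0], [0.818, -0.575, 0.0], [-0.0, -0.0, -1.0]]
ft_force: [0.4, -0.2, -0.1]
finger_gap: 0.0286
```

Emit:
{"api": "move_arm", "payload": {"deltas": [{"translation": [0, 0, 0.2], "dr": [0, 0, 0]}, {"translation": [0, 0, 0.2], "dr": [0, 0, 0]}, {"translation": [0, 0, 0.2], "dr": [0, 0, 0]}, {"translation": [0, 0, 0], "dr": [0, 0, 0]}, {"translation": [0, 0, 0], "dr": [0, 0, 0]}]}}

```text
time: 11.18
eef_pos: [0.4886, -0.0861, 0.0887]
tcp_rot: [[0.575, 0.818, -0.0], [0.818, -0.575, 0.0], [-0.0, -0.0, -1.0]]
ft_force: [-0.3, 0.3, -0.6]
finger_gap: 0.0284
```

```bash
python3 - <<'E'
from h import *
b=snap('scene','s4.png')
plan([]);print(env.observe()['wrist_torque'])
cv2.imwrite('pics/c5.png',np.clip(cv2.resize(cv2.imread('pics/s4.png')[155:230,230:330],None,fx=8,fy=8,interpolation=cv2.INTER_CUBIC)*1.4,0,255).astype(np.uint8))
E
```

```text
t 11.23 from [ 0.4886 -0.0861  0.0888] gap 0.0289 F [-1.2 -0.3 -0.3]
[ 0.00243415  0.05856321 -0.06755405]
```

View pics/c5.png

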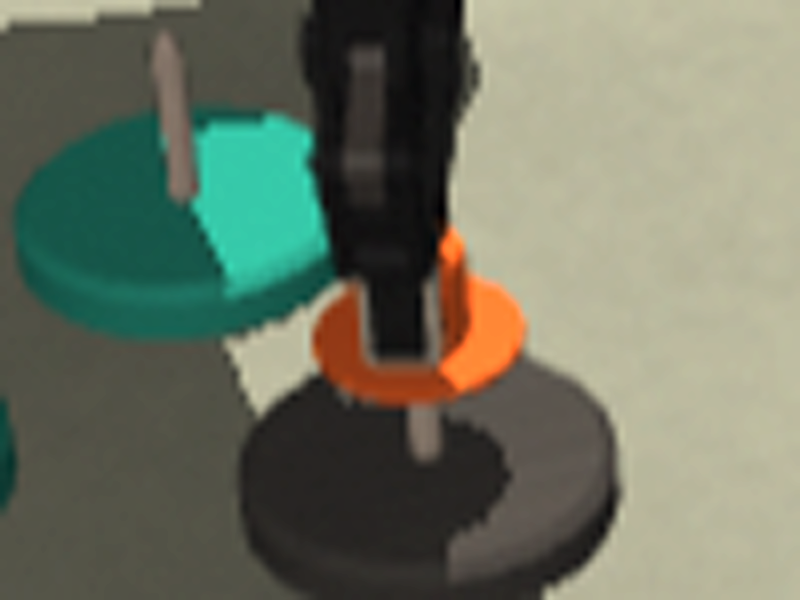

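Emit:
{"api": "move_arm", "payload": {"deltas": [{"translation": [0, 0, 0.4], "dr": [0, 0, 0]}, {"translation": [0, 0, 0.4], "dr": [0, 0, 0]}, {"translation": [0, 0, 0.4], "dr": [0, 0, 0]}, {"translation": [0, 0, 0.4], "dr": [0, 0, 0]}, {"translation": [0, 0, 0.4], "dr": [0, 0, 0]}]}}

```text
time: 11.65
eef_pos: [0.4886, -0.0861, 0.0682]
tcp_rot: [[0.575, 0.818, -0.0], [0.818, -0.575, 0.0], [-0.0, -0.0, -1.0]]
ft_force: [-0.3, -0.3, 0.5]
finger_gap: 0.0281
```

Emit:
{"api": "move_arm", "payload": {"deltas": [{"translation": [0, 0, 0.3], "dr": [0, 0, 0]}, {"translation": [0, 0, 0.3], "dr": [0, 0, 0]}, {"translation": [0, 0, 0.2], "dr": [0, 0, 0]}, {"translation": [0, 0, 0.1], "dr": [0, 0, 0]}, {"translation": [0, 0, 0.1], "dr": [0, 0, 0]}]}}

```text
time: 12.07
eef_pos: [0.4886, -0.0861, 0.0587]
tcp_rot: [[0.575, 0.818, -0.0], [0.818, -0.575, 0.0], [-0.0, -0.0, -1.0]]
ft_force: [-1.6, 1.0, -0.2]
finger_gap: 0.0284
```

Emit:
{"api": "move_arm", "payload": {"deltas": [{"translation": [0, 0, 0.1], "dr": [0, 0, 0]}, {"translation": [0, 0, 0.1], "dr": [0, 0, 0]}, {"translation": [0, 0, 0.1], "dr": [0, 0, 0]}, {"translation": [0, 0, 0], "dr": [0, 0, 0]}, {"translation": [0, 0, 0], "dr": [0, 0, 0]}]}}

```text
time: 12.48
eef_pos: [0.4886, -0.0861, 0.0557]
tcp_rot: [[0.575, 0.818, -0.0], [0.818, -0.575, 0.0], [-0.0, -0.0, -1.0]]
ft_force: [-0.5, 1.1, -1.2]
finger_gap: 0.0284
```

Emit:
{"api": "move_arm", "payload": {"deltas": [{"translation": [0, 0, 0.1], "dr": [0, 0, 0]}, {"translation": [0, 0, 0.1], "dr": [0, 0, 0]}, {"translation": [0, 0, 0], "dr": [0, 0, 0]}, {"translation": [0, 0, 0], "dr": [0, 0, 0]}, {"translation": [0, 0, 0], "dr": [0, 0, 0]}]}}

```text
time: 12.9
eef_pos: [0.4886, -0.0861, 0.0537]
tcp_rot: [[0.575, 0.818, -0.0], [0.818, -0.575, 0.0], [0.0, -0.0, -1.0]]
ft_force: [-1.0, 0.4, -0.0]
finger_gap: 0.0288
```

Emit:
{"api": "move_arm", "payload": {"deltas": [{"translation": [0, 0, 0.1], "dr": [0, 0, 0]}, {"translation": [0, 0, 0.1], "dr": [0, 0, 0]}, {"translation": [0, 0, 0], "dr": [0, 0, 0]}, {"translation": [0, 0, 0], "dr": [0, 0, 0]}, {"translation": [0, 0, 0], "dr": [0, 0, 0]}]}}

```text
time: 13.32
eef_pos: [0.4886, -0.0861, 0.0517]
tcp_rot: [[0.575, 0.818, -0.0], [0.818, -0.575, 0.0], [-0.0, -0.0, -1.0]]
ft_force: [-1.1, 0.8, -0.2]
finger_gap: 0.0279
```

Emit:
{"api": "move_arm", "payload": {"deltas": [{"translation": [0, 0, 0.1], "dr": [0, 0, 0]}, {"translation": [0, 0, 0.1], "dr": [0, 0, 0]}, {"translation": [0, 0, 0], "dr": [0, 0, 0]}, {"translation": [0, 0, 0], "dr": [0, 0, 0]}, {"translation": [0, 0, 0], "dr": [0, 0, 0]}]}}

```text
time: 13.73
eef_pos: [0.4886, -0.0861, 0.0497]
tcp_rot: [[0.575, 0.818, -0.0], [0.818, -0.575, 0.0], [0.0, -0.0, -1.0]]
ft_force: [-0.1, 0.1, -0.7]
finger_gap: 0.0285
```

Emit:
{"api": "move_arm", "payload": {"deltas": [{"translation": [0, 0, 0.1], "dr": [0, 0, 0]}, {"translation": [0, 0, 0.1], "dr": [0, 0, 0]}, {"translation": [0, 0, 0], "dr": [0, 0, 0]}, {"translation": [0, 0, 0], "dr": [0, 0, 0]}, {"translation": [0, 0, 0], "dr": [0, 0, 0]}]}}

```text
time: 14.15
eef_pos: [0.4887, -0.0861, 0.0487]
tcp_rot: [[0.575, 0.818, -0.001], [0.818, -0.575, 0.0], [-0.0, -0.001, -1.0]]
ft_force: [-5.8, 2.1, 9.7]
finger_gap: 0.0284
```

Emit:
{"api": "move_arm", "payload": {"deltas": [{"translation": [0, 0, 0], "dr": [0, 0, 0]}, {"translation": [0, 0, 0], "dr": [0, 0, 0]}, {"translation": [0, 0, 0], "dr": [0, 0, 0]}, {"translation": [0, 0, 0], "dr": [0, 0, 0]}, {"translation": [0, 0, 0], "dr": [0, 0, 0]}], "gripper": 5}}

```text
time: 14.57
eef_pos: [0.4888, -0.0862, 0.0478]
tcp_rot: [[0.575, 0.818, 0.0], [0.818, -0.575, -0.0], [0.0, 0.0, -1.0]]
ft_force: [-0.2, 0.3, 0.0]
finger_gap: 0.0499
```

Emit:
{"api": "move_arm", "payload": {"deltas": [{"translation": [0, 0, -1], "dr": [0, 0, 0]}, {"translation": [0, 0, -2], "dr": [0, 0, 0]}, {"translation": [0, 0, -3], "dr": [0, 0, 0]}, {"translation": [0, 0, -3], "dr": [0, 0, 0]}, {"translation": [0, 0, -3], "dr": [0, 0, 0]}]}}

```text
time: 14.98
eef_pos: [0.4885, -0.086, 0.1697]
tcp_rot: [[0.575, 0.818, 0.0], [0.818, -0.575, -0.0], [0.0, 0.0, -1.0]]
ft_force: [0.7, -0.2, 0.1]
finger_gap: 0.0499
```

```bash
python3 - <<'E'
from h import *
plan([((.494,-.32,.155),-35,8)])
b=snap('scene','s5.png')
def c(u,v): return cv2.resize(cv2.imread('pics/s5.png')[v:v+75,u:u+50],None,fx=8,fy=8,interpolation=cv2.INTER_CUBIC)
cv2.imwrite('pics/c6.png',np.clip(np.hstack([c(257,165),c(155,210)])*1.4,0,255).astype(np.uint8))
E
```

```text
t 14.98 from [ 0.4885 -0.086   0.1697] gap 0.0499 F [ 0.7 -0.2  0.1]
[{"translation": [-2.35, 1.74, 0.18], "dr": [0.0, 0.0, -0.02]}, {"translation": [-2.35, 1.74, 0.18], "dr": [0.0, 0.0, -0.02]}, {"translation": [-2.35, 1.74, 0.18], "dr": [0.0, 0.0, -0.02]}, {"translation": [-2.35, 1.74, 0.18], "dr": [0.0, 0.0, -0.02]}, {"translation": [-2.36, 1.74, 0.18], "dr": [0.0, 0.0, -0.02]}]
[{"translation": [-2.36, 1.74, 0.18], "dr": [0.0, 0.0, -0.02]}, {"translation": [-2.36, 1.73, 0.18], "dr": [0.0, 0.0, -0.02]}, {"translation": [-2.36, 1.73, 0.18], "dr": [0.0, 0.0, -0.02]}]
```

View pics/c6.png

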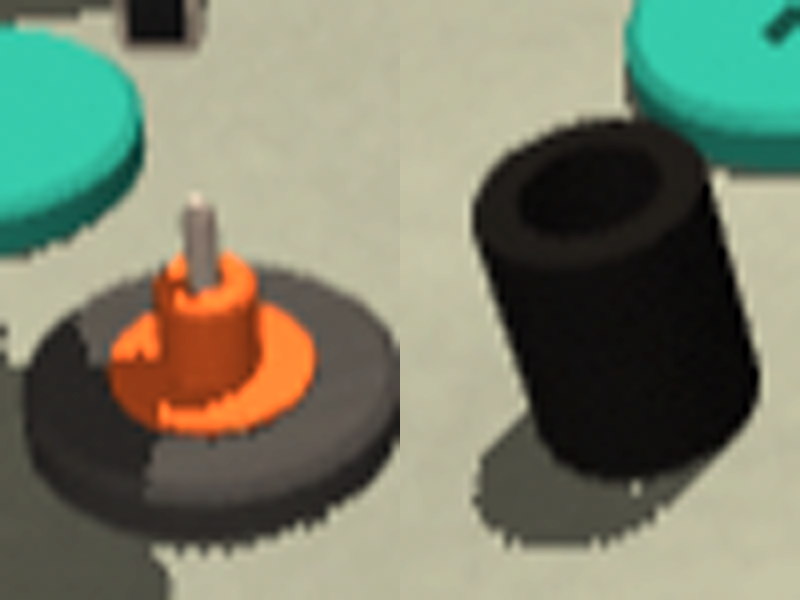

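Emit:
{"api": "move_arm", "payload": {"deltas": [{"translation": [-1.88, 1.39, 0.14], "dr": [0, 0, 0]}, {"translation": [-1.88, 1.39, 0.14], "dr": [0, 0, 0]}, {"translation": [-1.88, 1.39, 0.14], "dr": [0, 0, 0]}, {"translation": [-1.88, 1.39, 0.14], "dr": [0, 0, 0]}, {"translation": [-1.88, 1.39, 0.14], "dr": [0, 0, 0]}], "gripper": 8.5}}

```text
time: 15.45
eef_pos: [0.4915, -0.2041, 0.1614]
tcp_rot: [[0.575, 0.818, 0.001], [0.818, -0.575, -0.0], [0.0, 0.001, -1.0]]
ft_force: [0.6, -0.9, 0.7]
finger_gap: 0.0851
```

Emit:
{"api": "move_arm", "payload": {"deltas": [{"translation": [-1.88, 1.39, 0.14], "dr": [0, 0, 0]}, {"translation": [-1.88, 1.39, 0.14], "dr": [0, 0, 0]}, {"translation": [-1.88, 1.39, 0.14], "dr": [0, 0, 0]}, {"translation": [-1.88, 1.39, 0.14], "dr": [0, 0, 0]}, {"translation": [-1.88, 1.39, 0.14], "dr": [0, 0, 0]}]}}

```text
time: 15.87
eef_pos: [0.4942, -0.3211, 0.1543]
tcp_rot: [[0.575, 0.818, 0.0], [0.818, -0.575, -0.0], [-0.0, 0.001, -1.0]]
ft_force: [0.1, 1.2, 0.1]
finger_gap: 0.085
```

Emit:
{"api": "move_arm", "payload": {"deltas": [{"translation": [0, 0, 2], "dr": [0, 0, 0]}, {"translation": [0, 0, 2], "dr": [0, 0, 0]}, {"translation": [0, 0, 2], "dr": [0, 0, 0]}, {"translation": [0, 0, 2], "dr": [0, 0, 0]}, {"translation": [0, 0, 1.9], "dr": [0, 0, 0]}]}}

```text
time: 16.28
eef_pos: [0.4942, -0.3199, 0.0542]
tcp_rot: [[0.575, 0.818, 0.0], [0.818, -0.575, -0.0], [-0.0, 0.0, -1.0]]
ft_force: [1.2, 0.1, 0.2]
finger_gap: 0.0851
```

Emit:
{"api": "move_arm", "payload": {"deltas": [{"translation": [0, 0, 0], "dr": [0, 0, 0]}, {"translation": [0, 0, 0], "dr": [0, 0, 0]}, {"translation": [0, 0, 0], "dr": [0, 0, 0]}, {"translation": [0, 0, 0], "dr": [0, 0, 0]}, {"translation": [0, 0, 0], "dr": [0, 0, 0]}], "gripper": 4.5, "newtons": 30}}

```text
time: 16.7
eef_pos: [0.4949, -0.3205, 0.0562]
tcp_rot: [[0.575, 0.818, 0.002], [0.818, -0.575, -0.002], [-0.0, 0.002, -1.0]]
ft_force: [0.6, 0.4, -1.7]
finger_gap: 0.0561
```

Emit:
{"api": "move_arm", "payload": {"deltas": [{"translation": [0, 0, -1], "dr": [0, 0, 0]}, {"translation": [0, 0, -2], "dr": [0, 0, 0]}, {"translation": [0, 0, -3], "dr": [0, 0, 0]}, {"translation": [0, 0, -3], "dr": [0, 0, 0]}, {"translation": [0, 0, -2], "dr": [0, 0, 0]}]}}

```text
time: 17.12
eef_pos: [0.4952, -0.3207, 0.1692]
tcp_rot: [[0.575, 0.818, 0.003], [0.818, -0.575, -0.003], [-0.001, 0.005, -1.0]]
ft_force: [0.7, -1.0, -1.9]
finger_gap: 0.0565
```

Emit:
{"api": "move_arm", "payload": {"deltas": [{"translation": [1.88, -1.4, 0], "dr": [0, 0, 0]}, {"translation": [1.88, -1.4, 0], "dr": [0, 0, 0]}, {"translation": [1.88, -1.4, 0], "dr": [0, 0, 0]}, {"translation": [1.88, -1.4, 0], "dr": [0, 0, 0]}, {"translation": [1.88, -1.4, 0], "dr": [0, 0, 0]}]}}

```text
time: 17.53
eef_pos: [0.4911, -0.2018, 0.1661]
tcp_rot: [[0.575, 0.818, 0.001], [0.818, -0.575, -0.001], [0.0, 0.002, -1.0]]
ft_force: [0.5, -0.2, -0.6]
finger_gap: 0.0565
```

Emit:
{"api": "move_arm", "payload": {"deltas": [{"translation": [1.88, -1.4, 0], "dr": [0, 0, 0]}, {"translation": [1.88, -1.4, 0], "dr": [0, 0, 0]}, {"translation": [1.88, -1.4, 0], "dr": [0, 0, 0]}, {"translation": [1.88, -1.4, 0], "dr": [0, 0, 0]}, {"translation": [1.88, -1.4, 0], "dr": [0, 0, 0]}]}}

```text
time: 17.95
eef_pos: [0.4879, -0.0845, 0.1661]
tcp_rot: [[0.575, 0.818, 0.001], [0.818, -0.575, -0.001], [0.0, 0.002, -1.0]]
ft_force: [0.8, -0.6, -1.2]
finger_gap: 0.0565
```

Emit:
{"api": "move_arm", "payload": {"deltas": [{"translation": [0, 0, 0.4], "dr": [0, 0, 0]}, {"translation": [0, 0, 0.4], "dr": [0, 0, 0]}, {"translation": [0, 0, 0.4], "dr": [0, 0, 0]}, {"translation": [0, 0, 0], "dr": [0, 0, 0]}, {"translation": [0, 0, 0], "dr": [0, 0, 0]}]}}

```text
time: 18.37
eef_pos: [0.4877, -0.0863, 0.1526]
tcp_rot: [[0.576, 0.817, -0.001], [0.817, -0.576, 0.0], [-0.0, -0.0, -1.0]]
ft_force: [0.3, 0.4, -1.9]
finger_gap: 0.0565
```

```bash
python3 - <<'E'
from h import *
plan([])
b=snap('scene','s6.png')
cv2.imwrite('pics/c7.png',np.clip(cv2.resize(cv2.imread('pics/s6.png')[155:230,230:330],None,fx=8,fy=8,interpolation=cv2.INTER_CUBIC)*2.,0,255).astype(np.uint8))
E
```

```text
t 18.37 from [ 0.4877 -0.0863  0.1526] gap 0.0565 F [ 0.3  0.4 -1.9]
```

View pics/c7.png

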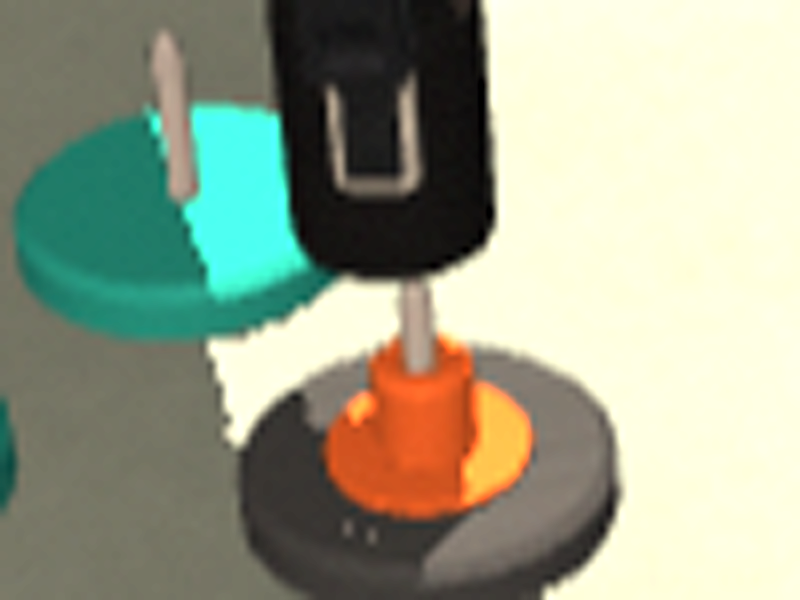

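Emit:
{"api": "move_arm", "payload": {"deltas": [{"translation": [0.42, 0.06, 0], "dr": [0, 0, 0]}, {"translation": [0, 0, 1], "dr": [0, 0, 0]}, {"translation": [0, 0, 1], "dr": [0, 0, 0]}, {"translation": [0, 0, 1], "dr": [0, 0, 0]}, {"translation": [0, 0, 0.5], "dr": [0, 0, 0]}]}}

```text
time: 18.83
eef_pos: [0.4894, -0.0819, 0.1153]
tcp_rot: [[0.575, 0.818, -0.003], [0.818, -0.575, 0.001], [-0.001, -0.004, -1.0]]
ft_force: [0.0, 0.5, -2.2]
finger_gap: 0.0565
```

Emit:
{"api": "move_arm", "payload": {"deltas": [{"translation": [0, 0, 0.2], "dr": [0, 0, 0]}, {"translation": [0, 0, 0], "dr": [0, 0, 0]}, {"translation": [0, 0, 0], "dr": [0, 0, 0]}, {"translation": [0, 0, 0], "dr": [0, 0, 0]}, {"translation": [0, 0, 0], "dr": [0, 0, 0]}]}}

```text
time: 19.25
eef_pos: [0.4912, -0.0826, 0.1164]
tcp_rot: [[0.575, 0.818, 0.001], [0.818, -0.575, -0.0], [0.0, 0.001, -1.0]]
ft_force: [0.2, -0.4, -1.0]
finger_gap: 0.0562
```

```bash
python3 - <<'E'
from h import *
plan([])
b=snap('scene','s7.png')
cv2.imwrite('pics/c8.png',np.clip(cv2.resize(cv2.imread('pics/s7.png')[155:230,230:330],None,fx=8,fy=8,interpolation=cv2.INTER_CUBIC)*2.,0,255).astype(np.uint8))
E
```

```text
t 19.25 from [ 0.4912 -0.0826  0.1164] gap 0.0562 F [ 0.2 -0.4 -1. ]
```

View pics/c8.png

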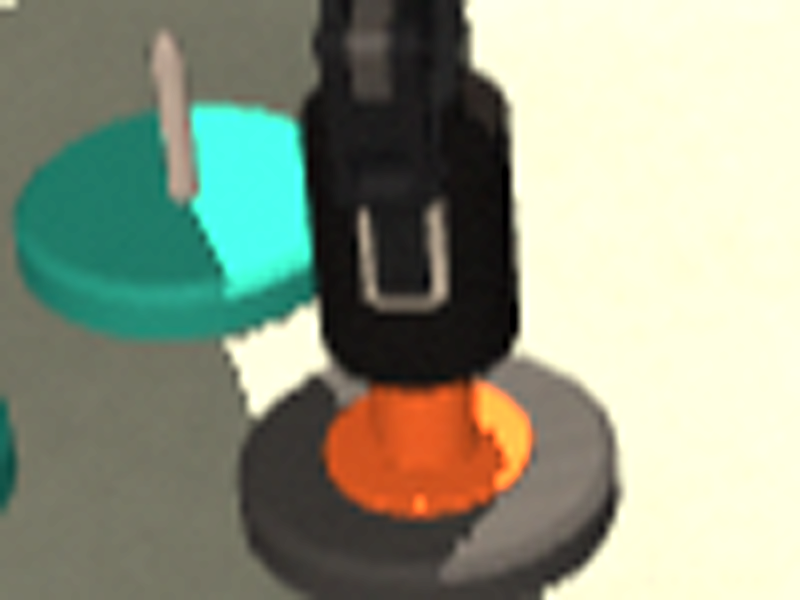

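Emit:
{"api": "move_arm", "payload": {"deltas": [{"translation": [0, 0, 0.2], "dr": [0, 0, 0]}, {"translation": [0, 0, 0.2], "dr": [0, 0, 0]}, {"translation": [0, 0, 0.2], "dr": [0, 0, 0]}, {"translation": [0, 0, 0.1], "dr": [0, 0, 0]}, {"translation": [0, 0, 0], "dr": [0, 0, 0]}]}}

```text
time: 19.72
eef_pos: [0.4905, -0.0823, 0.1084]
tcp_rot: [[0.575, 0.818, -0.001], [0.818, -0.575, 0.0], [-0.0, -0.001, -1.0]]
ft_force: [0.5, 0.7, -1.3]
finger_gap: 0.0563
```

Emit:
{"api": "move_arm", "payload": {"deltas": [{"translation": [0, 0, 0.1], "dr": [0, 0, 0]}, {"translation": [0, 0, 0.1], "dr": [0, 0, 0]}, {"translation": [0, 0, 0.1], "dr": [0, 0, 0]}, {"translation": [0, 0, 0.1], "dr": [0, 0, 0]}, {"translation": [0, 0, 0], "dr": [0, 0, 0]}]}}

```text
time: 20.13
eef_pos: [0.4906, -0.0824, 0.1046]
tcp_rot: [[0.575, 0.818, -0.0], [0.818, -0.575, 0.0], [-0.0, -0.0, -1.0]]
ft_force: [0.9, -0.1, -1.1]
finger_gap: 0.0562
```

Bottom at ≈ 0.048–0.05 with no contact; continuing.

Emit:
{"api": "move_arm", "payload": {"deltas": [{"translation": [0, 0, 0.1], "dr": [0, 0, 0]}, {"translation": [0, 0, 0.1], "dr": [0, 0, 0]}, {"translation": [0, 0, 0.1], "dr": [0, 0, 0]}, {"translation": [0, 0, 0.1], "dr": [0, 0, 0]}, {"translation": [0, 0, 0], "dr": [0, 0, 0]}]}}

```text
time: 20.55
eef_pos: [0.4906, -0.0824, 0.1005]
tcp_rot: [[0.575, 0.818, -0.0], [0.818, -0.575, 0.0], [-0.0, -0.0, -1.0]]
ft_force: [0.5, 0.2, -1.8]
finger_gap: 0.0565
```

Emit:
{"api": "move_arm", "payload": {"deltas": [{"translation": [0, 0, 0.1], "dr": [0, 0, 0]}, {"translation": [0, 0, 0.1], "dr": [0, 0, 0]}, {"translation": [0, 0, 0.1], "dr": [0, 0, 0]}, {"translation": [0, 0, 0.1], "dr": [0, 0, 0]}, {"translation": [0, 0, 0], "dr": [0, 0, 0]}]}}

```text
time: 20.97
eef_pos: [0.4906, -0.0823, 0.0965]
tcp_rot: [[0.575, 0.818, -0.0], [0.818, -0.575, 0.0], [-0.0, -0.0, -1.0]]
ft_force: [-0.1, 0.7, -1.8]
finger_gap: 0.0562
```

Emit:
{"api": "move_arm", "payload": {"deltas": [{"translation": [0, 0, 0.3], "dr": [0, 0, 0]}, {"translation": [0, 0, 0.3], "dr": [0, 0, 0]}, {"translation": [0, 0, 0.3], "dr": [0, 0, 0]}, {"translation": [0, 0, 0.3], "dr": [0, 0, 0]}, {"translation": [0, 0, 0.2], "dr": [0, 0, 0]}]}}

```text
time: 21.38
eef_pos: [0.4905, -0.0823, 0.0822]
tcp_rot: [[0.575, 0.818, -0.001], [0.818, -0.575, 0.0], [-0.0, -0.001, -1.0]]
ft_force: [-0.1, 1.0, -1.5]
finger_gap: 0.056
```

Emit:
{"api": "move_arm", "payload": {"deltas": [{"translation": [0, 0, 0.1], "dr": [0, 0, 0]}, {"translation": [0, 0, 0.1], "dr": [0, 0, 0]}, {"translation": [0, 0, 0.1], "dr": [0, 0, 0]}, {"translation": [0, 0, 0], "dr": [0, 0, 0]}, {"translation": [0, 0, 0], "dr": [0, 0, 0]}]}}

```text
time: 21.8
eef_pos: [0.4908, -0.0824, 0.0798]
tcp_rot: [[0.575, 0.818, 0.0], [0.818, -0.575, 0.0], [0.0, 0.0, -1.0]]
ft_force: [-0.9, -0.6, -0.9]
finger_gap: 0.0562
```

Emit:
{"api": "move_arm", "payload": {"deltas": [{"translation": [0, 0, 0.1], "dr": [0, 0, 0]}, {"translation": [0, 0, 0.1], "dr": [0, 0, 0]}, {"translation": [0, 0, 0], "dr": [0, 0, 0]}, {"translation": [0, 0, 0], "dr": [0, 0, 0]}, {"translation": [0, 0, 0], "dr": [0, 0, 0]}]}}

```text
time: 22.22
eef_pos: [0.4908, -0.0825, 0.0779]
tcp_rot: [[0.575, 0.818, 0.0], [0.818, -0.575, -0.0], [0.0, 0.0, -1.0]]
ft_force: [0.1, -0.6, -2.1]
finger_gap: 0.0564
```

Emit:
{"api": "move_arm", "payload": {"deltas": [{"translation": [0, 0, 0.1], "dr": [0, 0, 0]}, {"translation": [0, 0, 0.1], "dr": [0, 0, 0]}, {"translation": [0, 0, 0], "dr": [0, 0, 0]}, {"translation": [0, 0, 0], "dr": [0, 0, 0]}, {"translation": [0, 0, 0], "dr": [0, 0, 0]}]}}

```text
time: 22.63
eef_pos: [0.4909, -0.0825, 0.0777]
tcp_rot: [[0.575, 0.818, -0.001], [0.818, -0.575, 0.0], [-0.0, -0.001, -1.0]]
ft_force: [-7.1, 2.4, 17.1]
finger_gap: 0.056
```

Emit:
{"api": "move_arm", "payload": {"deltas": [{"translation": [0, 0, 0.1], "dr": [0, 0, 0]}, {"translation": [0, 0, 0], "dr": [0, 0, 0]}, {"translation": [0, 0, 0], "dr": [0, 0, 0]}, {"translation": [0, 0, 0], "dr": [0, 0, 0]}, {"translation": [0, 0, 0], "dr": [0, 0, 0]}]}}

```text
time: 23.05
eef_pos: [0.491, -0.0825, 0.0777]
tcp_rot: [[0.575, 0.818, -0.001], [0.818, -0.575, 0.0], [-0.001, -0.001, -1.0]]
ft_force: [-10.8, 4.1, 24.3]
finger_gap: 0.0562
```

Seated at 0.0777 with firm contact. Ease off 2 mm, release, and rise.

Emit:
{"api": "move_arm", "payload": {"deltas": [{"translation": [0, 0, -0.1], "dr": [0, 0, 0]}, {"translation": [0, 0, -0.1], "dr": [0, 0, 0]}, {"translation": [0, 0, 0], "dr": [0, 0, 0]}, {"translation": [0, 0, 0], "dr": [0, 0, 0]}, {"translation": [0, 0, 0], "dr": [0, 0, 0]}]}}

```text
time: 23.47
eef_pos: [0.491, -0.0825, 0.0778]
tcp_rot: [[0.575, 0.818, 0.0], [0.818, -0.575, -0.0], [-0.0, 0.0, -1.0]]
ft_force: [-3.1, 1.3, 7.8]
finger_gap: 0.0562
```

Emit:
{"api": "move_arm", "payload": {"deltas": [{"translation": [0, 0, 0], "dr": [0, 0, 0]}, {"translation": [0, 0, 0], "dr": [0, 0, 0]}, {"translation": [0, 0, 0], "dr": [0, 0, 0]}, {"translation": [0, 0, 0], "dr": [0, 0, 0]}, {"translation": [0, 0, 0], "dr": [0, 0, 0]}], "gripper": 8.5}}

```text
time: 23.88
eef_pos: [0.4907, -0.0824, 0.0766]
tcp_rot: [[0.575, 0.818, -0.0], [0.818, -0.575, 0.0], [-0.0, -0.0, -1.0]]
ft_force: [-0.6, -0.3, 0.5]
finger_gap: 0.0846
```

Emit:
{"api": "move_arm", "payload": {"deltas": [{"translation": [0, 0, -1], "dr": [0, 0, 0]}, {"translation": [0, 0, -2], "dr": [0, 0, 0]}, {"translation": [0, 0, -3], "dr": [0, 0, 0]}, {"translation": [0, 0, -3], "dr": [0, 0, 0]}, {"translation": [0, 0, -3], "dr": [0, 0, 0]}]}}

```text
time: 24.3
eef_pos: [0.4905, -0.0823, 0.1987]
tcp_rot: [[0.575, 0.818, 0.0], [0.818, -0.575, -0.0], [0.0, 0.0, -1.0]]
ft_force: [0.7, -0.0, 0.5]
finger_gap: 0.085
```

```bash
python3 - <<'E'
from h import *
plan([])
b=snap('scene','s8.png')
im=np.clip(cv2.imread('pics/s8.png')*2.,0,255).astype(np.uint8)
A=cv2.resize(im[155:230,230:330],None,fx=8,fy=8,interpolation=cv2.INTER_CUBIC)
cv2.imwrite('pics/c9.png',A)
E
```

```text
t 24.3 from [ 0.4905 -0.0823  0.1987] gap 0.085 F [ 0.7 -0.   0.5]
```

View pics/c9.png

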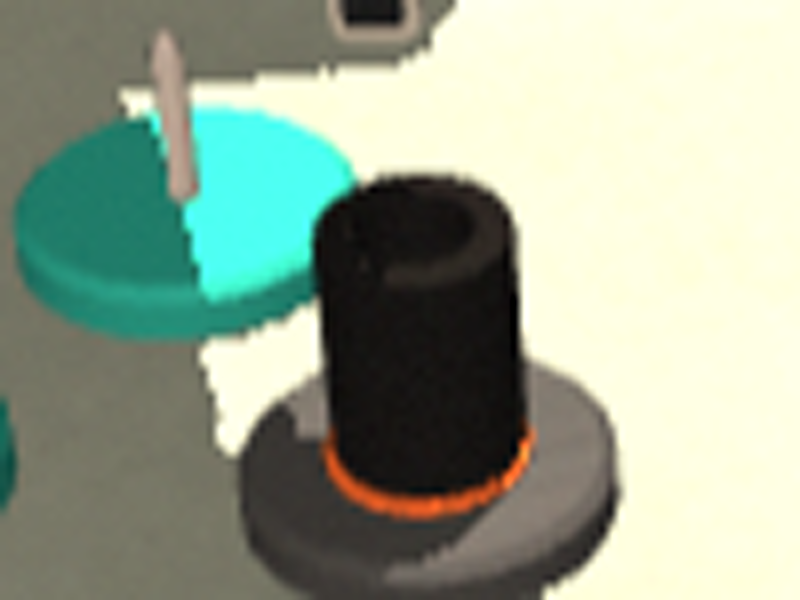

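The roller stands upright on the orange flange, with an even orange rim around its lower end at about (330–530, 490) in the crop. The gripper is well clear.

```bash
python3 -c "
from station import env
print(env.sign_off())"
```

```text
the job is handed in; nothing more can be done
None
```

The job is done and handed in at about 24 s of the 69 s allowed; sign-off reports no verdict.

- **What I did:** I pulled the tray out about 110 mm. I then lowered the adapter flange down onto the dark stand's spindle until it made contact, and lowered the roller over its hub onto the flange.
- **Seating:** Contact force was about 10 N when the adapter seated. It was about 24 N on the roller, because I pressed one step further after first contact (17 N); I eased off before letting go.
- **Last checks:** The final picture shows the roller upright with an even orange rim under it. The gripper is open and clear, and the wrist force reads about zero. I steered clear of the cup and coaster but did not measure them again at the end.
- **Disagreement:** The adapter touched down with the tool about 3–5 mm lower than the height I worked out from the tray grasp. The scene camera had already suggested it sat higher in the jaws. After release it looked flat on the base.

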